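# Line up the spirit bottles by height on the display board

## Task

Dress the drinks counter: stand the four amber spirit bottles in a row on the cork pads of the walnut board, one bottle centred on each pad, in order of height, the tallest on the pad next to the ice bucket and stepping down to the shortest at the far end. Keep the bottles upright, set them down without dropping them, and leave the ice bucket and the glass tumbler where they stand.

Things in the scene. Friction and masses are not known exactly. Their poses are not given: they have to be found in the camera images.
- bottle_slim: Loose tall slim round bottle with sloping shoulders, the tallest of the four, about 500 g, amber glass with a paper label and a black capsule over the neck; 166 mm tall, body 54 mm across. The top 40 mm is a straight upright neck with capsule, 28 mm across (about the best place to take it from above). Origin: centre of the underside; z is up along the bottle's axis.
- bottle_round: Loose round-bellied decanter-shaped bottle, the widest and the second tallest, about 450 g, amber glass with a paper label and a black capsule over the neck; 142 mm tall, body 66 mm across. The top 40 mm is a straight upright neck with capsule, 28 mm across (about the best place to take it from above). Origin: centre of the underside; z is up along the bottle's axis.
- bottle_stout: Loose stout straight-sided bottle with square shoulders, the third tallest, about 300 g, amber glass with a paper label and a black capsule over the neck; 118 mm tall, body 58 mm across. The top 39 mm is a straight upright neck with capsule, 28 mm across (about the best place to take it from above). Origin: centre of the underside; z is up along the bottle's axis.
- bottle_mini: Loose miniature bottle, the shortest and narrowest, about 120 g, amber glass with a paper label and a black capsule over the neck; 94 mm tall, body 40 mm across. The top 37 mm is a straight upright neck with capsule, 22 mm across (about the best place to take it from above). Origin: centre of the underside; z is up along the bottle's axis.
- pad_1: Round cork pad, 74 mm across, 3 mm thick, at the left end of the board as seen from the robot; fixed. The four pads lie 95 mm apart along the middle of a fixed walnut board (400 x 100 x 20 mm), pad_1 to pad_4 from left to right. Origin: centre of the pad's underside, 20 mm above the counter; a bottle stands 3 mm higher. x: across the board, away from the robot; y: along it, to the left.
- pad_2: Round cork pad, 74 mm across, 3 mm thick, second from the left; fixed. The four pads lie 95 mm apart along the middle of a fixed walnut board (400 x 100 x 20 mm), pad_1 to pad_4 from left to right. Origin: centre of the pad's underside, 20 mm above the counter; a bottle stands 3 mm higher. x: across the board, away from the robot; y: along it, to the left.
- pad_3: Round cork pad, 74 mm across, 3 mm thick, third from the left; fixed. The four pads lie 95 mm apart along the middle of a fixed walnut board (400 x 100 x 20 mm), pad_1 to pad_4 from left to right. Origin: centre of the pad's underside, 20 mm above the counter; a bottle stands 3 mm higher. x: across the board, away from the robot; y: along it, to the left.
- pad_4: Round cork pad, 74 mm across, 3 mm thick, at the right end of the board; fixed. The four pads lie 95 mm apart along the middle of a fixed walnut board (400 x 100 x 20 mm), pad_1 to pad_4 from left to right. Origin: centre of the pad's underside, 20 mm above the counter; a bottle stands 3 mm higher. x: across the board, away from the robot; y: along it, to the left.
- ice_bucket: Open steel ice bucket, two small side handles, ice cubes inside, 143 mm across at the rim (175 over the handles), 130 mm tall, 1.2 kg, loose. It stands on the counter beyond one end of the board, left or right, about 150 mm from that end's pad; a white bowl of lemons stands beyond the other end. Origin: centre of its underside.
- tumbler: Empty clear glass tumbler, 76 mm across, 80 mm tall, 280 g, loose, standing on the counter among the bottles. Origin: centre of its underside.
Mind the look-alikes: they are no part of the job. What is shaped like the bottle_round but blue or red is not meant.

How it is judged:
By the outcome, as a careful person would: the job done as asked, in the order asked, and still so for the second after the job is handed in, with the robot touching nothing.
It also fails if it takes over 112 s, if anything falls off the work surface, if the arm or the gripper's body presses on something with over 40 N, if the wrist force passes 120 N, or if a joint passes its speed limit or range.

## Robot

A 6-joint arm with a two-finger parallel gripper is mounted at the origin on the work surface. World frame = base frame: x ahead of the robot, y to its left, z up, the work surface at z = 0. Lengths are in mm, angles in rad, forces in N, time in s.
With the tool pointing down it reaches from about 300 to 825 mm from the base axis. Payload 5.4 kg.
Tool frame: the origin (TCP) lies midway between the tips of the shut fingers; the grasp point (between the pads) lies 19 mm behind it; z points along the fingers, y is the line along which they close (so a half turn about z gives the same grasp; the last joint's range is limited). The gripper opens to 92 mm and grips with 3 to 60 N. Pads are 20 mm wide; open, the fingers measure 128 mm over their backs; the gripper's body (75 mm by 189 mm) begins 69 mm behind the grasp point.
Start: joints at [-1.352, 0.158, 1.597, -0, 1.386, -0.21], TCP at [239.049, -522.936, 214.601] pointing down, gripper open.
Joint ranges: [-2.91, 2.91], [-0.94, 2.29], [0.18, 2.7], [-1.29, 4.43], [0.17, 2.64], [-3, 3]. Speed limits (rad/s): [2.57, 2.57, 3.14, 3.14, 3.14, 3.14].

## Interface

Orientations are given as a rotation vector (axis times angle).
In Python, from cell import ctrl, vision, workorder gives the robot as it stands. The module is installed in compiled form; this text tells all that it offers.
- The arm moves only by the tool play_rows, never from a script. Its argument "rows" is a list of rows, each a list of 3 entries, a list of its own where there are three numbers: the opening, from 0 (shut) to 1 (fully open), then the shift along the tool's x, y, z scaled (see below), then the turn, a rotation vector about the tool's x, y, z scaled (see below). A call has 1 to 12 rows; each row shifts and turns the commanded pose from where the row before left it, along the tool's axes as they then stand; what a row does not reach is not made up. The controller multiplies each number of a shift by 0.3 m and each number of a turn by 45 degrees. A row lasts 1/12 s, in which the tool goes at most 41.7 mm and 7.16 degrees, less where a joint would pass 70% of its speed; a pose out of reach is approached as far as the arm can. A call with a number of a shift or a turn outside -1 to 1 is refused whole. A call with a gripper value outside its range is refused whole. The fingers move at their own pace and stop on an object; "force" is the grip in N (left out, the last holds). Time passes only in rows, so rows that do not move let the fingers close. It gives the time, the measured TCP pose, the force, the opening and the grip force at its end, in the units of the state.
- ctrl.sense(): the state, without advancing time (a new reading comes with each control period).
- vision.snapshot(name): name is "scene" or "top" or "wrist"; returns the picture (384x512x3 uint8, red, green, blue); there is no depth.
- vision.get_calibration(name): a dict with "mtx" (3x3 intrinsics, pixels), "D" ([k1, k2, p1, p2, k3] as OpenCV has them; the pictures are not rectified), "xyz" and "orientation" of the camera in the world. Camera axes: x right, y down, z forward; pixel columns grow to the right and rows downward; lengths in mm; the calibration is good to about 2 mm. A picture is of the moment at which its call begins: read the wrist's pose just before it. get_calibration takes no time and is no camera call; for the wrist camera it gives the pose at the moment of the call.
- workorder.job_done(): hands the job in; it is judged then, once.
The state is a dict: "time": time; "joints": joint angles; "joint_velocities": joint speeds; "joint_efforts": joint torques, N m; "position": TCP position; "tcp_rot": TCP orientation; "wrist_force": force on the tool from outside, world axes, zero at the start; "torque": the same for the moment, N m; "opening": finger opening in mm; "grip_force": force on a finger pad.
Only numpy, scipy, OpenCV 4.12 (cv2) and the standard library are available. Lean on these libraries where they do the work, as an engineer would, in place of code of your own. Each camera call takes 0.05 s, during which the arm holds its last target. There are 200 camera calls.

## Working session

There is one attempt and no reset: what is moved stays moved. The work goes in short steps, Python scripts to look and compute and a tool call to move; the robot and the scene stay as the last step left them, time stands still between calls to the robot, and variables do not carry over. Pictures are saved under pics/ and viewed, at most 14 in all, crops included, and the job is handed in when it is done.

Besides the shell and the picture viewer there is one more tool, called after "Request:" as name(argument=value, ...), one argument or row to a line, values as JSON. play_rows: Moves the arm, as the interface text tells. Shifts and turns lie within -1 to 1; 1 stands for 0.3 m of shift or 45 degrees of turn. Its arguments: {"type":"object","properties":{"rows":{"type":"array"},"force":{"type":"number"}},"required":["rows"]}

```bash
mkdir -p pics; ls; python3 - <<'E'
from cell import ctrl, vision, workorder
import cv2, numpy as np
for n in ("scene","top"):
    im=vision.snapshot(n); cv2.imwrite(f"pics/{n}0.png",cv2.resize(im[:,:,::-1],None,fx=1.5,fy=1.5,interpolation=cv2.INTER_CUBIC))
    np.save(f"{n}0.npy",im)
    c=vision.get_calibration(n); print(n,c)
s=ctrl.sense(); print(s)
E
```

```text
pics
scene {'mtx': array([[405.02651449,   0.        , 260.50851589],
       [  0.        , 405.02651449, 182.07221042],
       [  0.        ,   0.        ,   1.        ]]), 'D': array([-0.0060107,  0.       ,  0.       ,  0.       ,  0.       ]), 'xyz': array([ 882.01983225, -479.36235131, 1043.35070734]), 'orientation': array([-2.48139341, -0.95468742,  0.26323882])}
top {'mtx': array([[444.50683799,   0.        , 256.20648922],
       [  0.        , 444.50683799, 191.0616628 ],
       [  0.        ,   0.        ,   1.        ]]), 'D': array([0.00201224, 0.        , 0.        , 0.        , 0.        ]), 'xyz': array([ 453.14791192,  -57.02973901, 1129.99622121]), 'orientation': array([-2.16977214,  2.21030819, -0.05651955])}
{'time': 0.1, 'joints': array([-1.35211434e+00,  1.58972442e-01,  1.59806602e+00, -7.24044444e-06,
        1.38619214e+00, -2.10106356e-01]), 'joint_velocities': array([-0.00110958, -0.00253804, -0.00320232, -0.00128632, -0.00052715,
       -0.00031446]), 'joint_efforts': array([-8.13384413e-04, -3.86506104e+01, -3.22959995e+01,  7.01420568e-02,
        3.39571852e-02, -3.79813275e-05]), 'position': array([ 238.92144796, -522.41161325,  213.74517923]), 'tcp_rot': array([-3.06806650e+00, -6.68044723e-01,  2.21986789e-05]), 'wrist_force': array([-0.13530566,  0.71253423,  0.42307911]), 'torque': array([ 0.0341193 , -0.01392106,  0.01487306]), 'grip_force': 0.0, 'opening': 92.08403029431092}
```

View pics/top0.png

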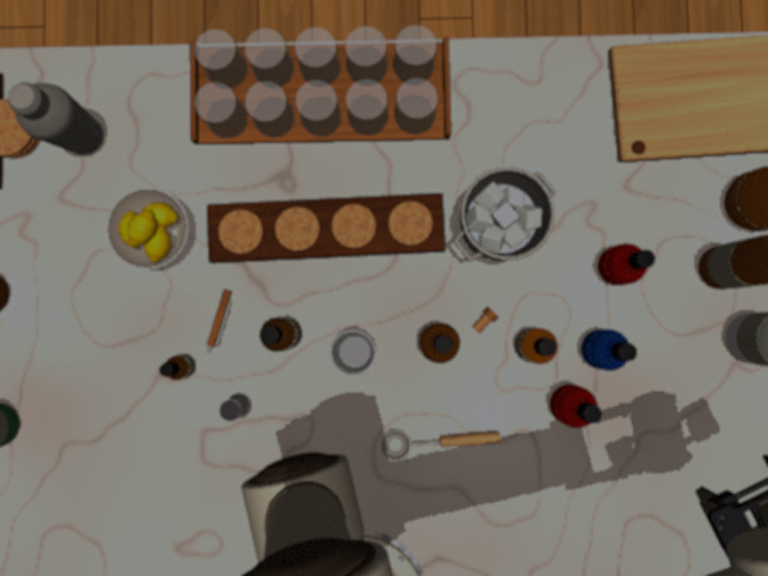

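View pics/scene0.png

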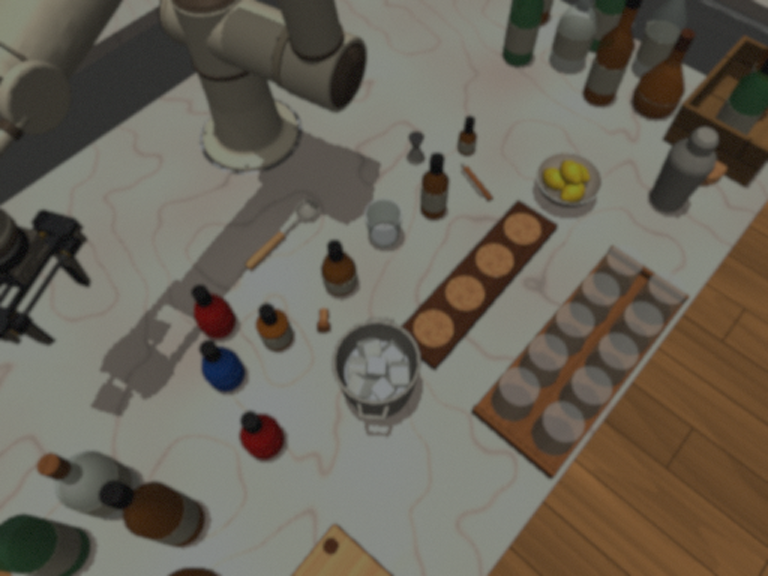

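The top view (1.5x) shows pads at (240,231), (297,228), (354,226) and (411,223). The bucket at (505,215) is at the right end and the lemons are at the left, so slim goes to pad_4, round to pad_3, stout to pad_2 and mini to pad_1.

Amber candidates are mini (177,367), slim (278,334), round (440,342) and stout (538,345). The red bottles (622,264) and (575,405) and the blue one (605,350) are look-alikes. Next I'll measure and confirm with a crop.

```bash
cat > h.py <<'E'
import numpy as np, cv2
from scipy.spatial.transform import Rotation as R
def ray(c,uv):
    p=cv2.undistortPoints(np.array([[uv]],float),c["mtx"],c["D"])[0,0]
    d=R.from_rotvec(c["orientation"]).as_matrix()@np.array([p[0],p[1],1]); return np.array(c["xyz"]),d/np.linalg.norm(d)
def plane(c,uv,z):
    o,d=ray(c,uv); return o+d*(z-o[2])/d[2]
def tri(c1,u1,c2,u2):
    o1,d1=ray(c1,u1);o2,d2=ray(c2,u2)
    s=np.linalg.lstsq(np.stack([d1,-d2],1),o2-o1,rcond=None)[0]
    a,b=o1+s[0]*d1,o2+s[1]*d2; return (a+b)/2,np.linalg.norm(a-b)
def blob(mask,uv,r=14):
    "component nearest uv"
    n,l,st,ce=cv2.connectedComponentsWithStats(mask.astype(np.uint8))
    ok=[i for i in range(1,n) if st[i,4]>=15]
    i=min(ok,key=lambda i:np.hypot(*(ce[i]-uv))); return ce[i],st[i],l==i
E
python3 - <<'E'
from cell import vision
from h import *
T,S=np.load("top0.npy"),np.load("scene0.npy")
ct,cs=vision.get_calibration("top"),vision.get_calibration("scene")
dark=lambda im:im.max(2)<52
for n,t,s,h in (("slim",(268,335),(437,163),166),("round",(443,343),(335,250),142),("stout",(544,347),(267,313),118),("mini",(168,370),(468,123),94)):
    bt,st,_=blob(dark(T),np.array(t)/1.5);bs,ss,_=blob(dark(S),np.array(s)/1.5)
    p,e=tri(ct,bt,cs,bs); print(n,bt.round(1),st[2:],bs.round(1),ss[2:],p.round(1),round(e,1), "plane",plane(ct,bt,h-12)[:2].round(1),plane(cs,bs,h-12)[:2].round(1))
hsv=cv2.cvtColor(T,cv2.COLOR_RGB2HSV);hs=cv2.cvtColor(S,cv2.COLOR_RGB2HSV)
cork=lambda h:(h[...,0]<18)&(h[...,1]>80)&(h[...,2]>110)
for t,s in (((240,231),(522,228)),((297,228),(494,260)),((354,226),(464,293)),((411,223),(433,327))):
    bt,st,_=blob(cork(hsv),np.array(t)/1.5);bs,ss,_=blob(cork(hs),np.array(s)/1.5)
    print("pad",st[2:],ss[2:],plane(ct,bt,23).round(1),plane(cs,bs,23).round(1))
a=cv2.resize(T[205:265,95:385],None,fx=2.7,fy=2.7,interpolation=cv2.INTER_CUBIC)
b=cv2.resize(S[70:240,120:340],None,fx=2.4,fy=2.4,interpolation=cv2.INTER_CUBIC)
o=np.zeros((a.shape[0]+b.shape[0],800,3),np.uint8);o[:a.shape[0],:a.shape[1]]=a[:,:800];o[a.shape[0]:,:b.shape[1]]=b
cv2.imwrite("pics/crop1.png",o[:600,:,::-1])
E
```

```text
slim [185.6 222.2] [ 26  21 389] [290.5 110.1] [  9  15 111] [445.5 106.2 151.7] 6.5 plane [443.2 103.5] [448.7 107.2]
round [294.1 228.6] [ 16  16 186] [223.4 168.3] [ 12  15 128] [ 423.3 -137.3  113.7] 1.0 plane [ 424.1 -135.7] [ 431.  -143.7]
stout [362.8 230.6] [ 15  12 141] [178.5 209.8] [ 12  14 120] [ 415.5 -297.6   94.8] 0.3 plane [ 416.  -294.8] [ 420.9 -299.8]
mini [116.3 244.8] [ 19  14 190] [312.2  84.1] [ 7 12 59] [393.4 281.8  76.6] 3.7 plane [392.4 278.7] [397.2 279.1]
pad [ 29  29 643] [ 23  19 355] [614.2 188.   23. ] [616.5 185.9  23. ]
pad [ 29  29 636] [ 24  21 394] [616.8  93.1  23. ] [619.5  91.   23. ]
pad [ 28  28 633] [ 25  21 424] [619.8  -1.7  23. ] [622.3  -4.   23. ]
pad [ 28  28 638] [ 26  24 476] [622.7 -96.8  23. ] [624.9 -98.9  23. ]
```

View pics/crop1.png

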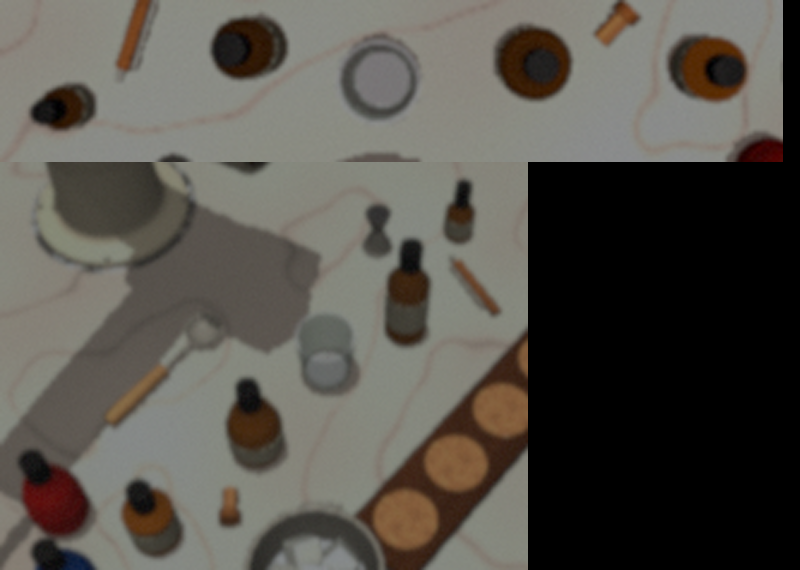

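The crop confirms four amber bottles with paper labels. Left to right in the top strip they are mini, slim, (tumbler), round and stout. I'll square the tool up, with its closing axis along world x, and raise it.

Request:
play_rows(
  rows=[
    [0.7, [0, 0, -0.02], [0, 0, -0.1453]],
    [0.7, [0, 0, -0.02], [0, 0, -0.1453]],
    [0.7, [0, 0, -0.02], [0, 0, -0.1453]],
    [0.7, [0, 0, -0.02], [0, 0, -0.1453]],
    [0.7, [0, 0, -0.02], [0, 0, -0.1453]],
    [0.7, [0, 0, -0.02], [0, 0, -0.1453]],
    [0.7, [0, 0, -0.02], [0, 0, -0.1453]],
    [0.7, [0, 0, -0.02], [0, 0, -0.1453]],
    [0.7, [0, 0, -0.02], [0, 0, -0.1453]],
    [0.7, [0, 0, -0.02], [0, 0, -0.1453]],
    [0.7, [0, 0, 0], [0, 0, 0]],
  ],
)

```text
time: 1.02
position: [239.1, -523.3, 275.5]
tcp_rot: [2.218, 2.223, -0.001]
wrist_force: [-0.0, 0.2, -0.5]
opening: 64.4
grip_force: 0.0
```

```bash
python3 - <<'E'
from cell import ctrl,vision
from h import *
s=ctrl.sense();print(s["position"].round(1),R.from_rotvec(s["tcp_rot"]).as_matrix().round(3),s["joints"].round(2))
c=vision.get_calibration("wrist");print(c)
T,S=np.load("top0.npy"),np.load("scene0.npy")
ct,cs=vision.get_calibration("top"),vision.get_calibration("scene")
for th in (34,42):
  for n,t,s,h in (("slim",(268,335),(437,163),166),("round",(443,343),(335,250),142),("stout",(544,347),(267,313),118),("mini",(168,370),(468,123),94)):
    bt,st,_=blob(T.max(2)<th,np.array(t)/1.5);bs,ss,_=blob(S.max(2)<th,np.array(s)/1.5)
    p,e=tri(ct,bt,cs,bs); print(th,n,bt.round(1),st[2:],ss[2:],p.round(1),round(e,1), "plane",plane(ct,bt,h-15)[:2].round(1),plane(cs,bs,h-20)[:2].round(1))
E
```

```text
[ 239.1 -523.3  275.5] [[-0.002  1.     0.   ]
 [ 1.     0.002 -0.001]
 [-0.001  0.    -1.   ]] [-1.35  0.12  1.52 -0.    1.5  -1.35]
{'mtx': array([[267.60541978,   0.        , 254.47082434],
       [  0.        , 267.60541978, 188.46843673],
       [  0.        ,   0.        ,   1.        ]]), 'D': array([-0.04329541,  0.        ,  0.        ,  0.        ,  0.        ]), 'xyz': array([ 238.16474415, -457.13507431,  446.08806176]), 'orientation': array([2.90553618e+00, 2.74819949e-03, 1.12663491e-03])}
34 slim [180.8 222.7] [ 13  13 144] [ 8 13 79] [442.2 116.4 141.9] 0.5 plane [442.1 114.6] [444.4 113.9]
34 round [293.9 228.2] [12 12 80] [ 9 12 88] [ 424.1 -137.1  116.3] 1.9 plane [ 425.1 -135.6] [ 426.2 -139.9]
34 stout [362.7 230.7] [ 14  10 109] [10 12 91] [ 415.3 -297.5   94.5] 0.0 plane [ 415.7 -295.5] [ 417.1 -298.1]
34 mini [113.6 245.4] [12 10 90] [ 5 10 41] [390.7 289.7  69.2] 1.0 plane [390.9 286.1] [393.4 286.3]
42 slim [180.8 222.3] [ 15  19 180] [ 8 14 99] [443.  115.9 142.4] 0.3 plane [443.2 114.5] [444.6 113.4]
42 round [294.4 228.7] [ 14  13 136] [ 10  14 107] [ 423.3 -137.9  116. ] 0.8 plane [ 423.9 -136.8] [ 426.1 -140.4]
42 stout [362.6 230.8] [ 14  11 123] [ 11  13 102] [ 415.1 -297.4   94.2] 0.5 plane [ 415.5 -295.2] [ 416.7 -298.3]
42 mini [113.6 245.3] [ 13  11 106] [ 5 11 45] [390.7 289.8  68.5] 0.5 plane [391.1 286.2] [393.6 285.6]
```

Request:
play_rows(
  rows=[
    [0.6, [0.06, 0.019, 0], [0, 0, 0]],
    [0.6, [0.118, 0.038, 0], [0, 0, 0]],
    [0.6, [0.118, 0.038, 0], [0, 0, 0]],
    [0.6, [0.118, 0.038, 0], [0, 0, 0]],
    [0.6, [0.118, 0.038, 0], [0, 0, 0]],
    [0.6, [0.118, 0.038, 0], [0, 0, 0]],
    [0.6, [0.118, 0.038, 0], [0, 0, 0]],
    [0.6, [0.118, 0.038, 0], [0, 0, 0]],
    [0.6, [0.118, 0.038, 0], [0, 0, 0]],
    [0.6, [0.118, 0.038, 0], [0, 0, 0]],
    [0.6, [0.118, 0.038, 0], [0, 0, 0]],
    [0.6, [0.118, 0.038, 0], [0, 0, 0]],
  ],
)

```text
time: 2.02
position: [370.4, -113.7, 274.1]
tcp_rot: [-2.227, -2.216, -0.0]
wrist_force: [0.9, -0.6, 0.5]
opening: 55.4
grip_force: 0.0
```

Request:
play_rows(
  rows=[
    [0.6, [0.118, 0.038, 0], [0, 0, 0]],
    [0.6, [0.118, 0.038, 0], [0, 0, 0]],
    [0.6, [0.118, 0.038, 0], [0, 0, 0]],
    [0.6, [0.118, 0.038, 0], [0, 0, 0]],
    [0.6, [0.118, 0.038, 0], [0, 0, 0]],
    [0.6, [0.1, 0.03, 0], [0, 0, 0]],
    [0.6, [0.05, 0.01, 0], [0, 0, 0]],
    [0.6, [0, 0, 0], [0, 0, 0]],
    [0.6, [0, 0, 0], [0, 0, 0]],
  ],
)

```text
time: 2.77
position: [439.2, 106.5, 273.9]
tcp_rot: [-2.222, -2.22, 0.002]
wrist_force: [0.4, -0.4, 0.7]
opening: 55.0
grip_force: 0.0
```

```bash
python3 - <<'E'
from cell import ctrl,vision
from h import *
s=ctrl.sense();print(s["position"].round(1),s["tcp_rot"].round(3))
c=vision.get_calibration("wrist");im=vision.snapshot("wrist");np.save("w1.npy",im)
print(c["xyz"].round(1))
for p in ((443.5,115,166),(616.5,187,23),(430,0,0)):
    r=cv2.projectPoints(np.array([p],float),R.from_rotvec(c["orientation"]).inv().as_rotvec(),-R.from_rotvec(c["orientation"]).inv().apply(c["xyz"]),c["mtx"],c["D"])[0].ravel();print(p,r.round(1))
cv2.imwrite("pics/w1.png",cv2.resize(im[:,:,::-1],None,fx=1.5,fy=1.5))
E
```

```text
[439.2 106.5 273.9] [-2.222e+00 -2.220e+00  2.000e-03]
[438.8 172.6 444.6]
(443.5, 115, 166) [259.3 180. ]
(616.5, 187, 23) [370.4 115.3]
(430, 0, 0) [249.9 224.8]
```

View pics/w1.png

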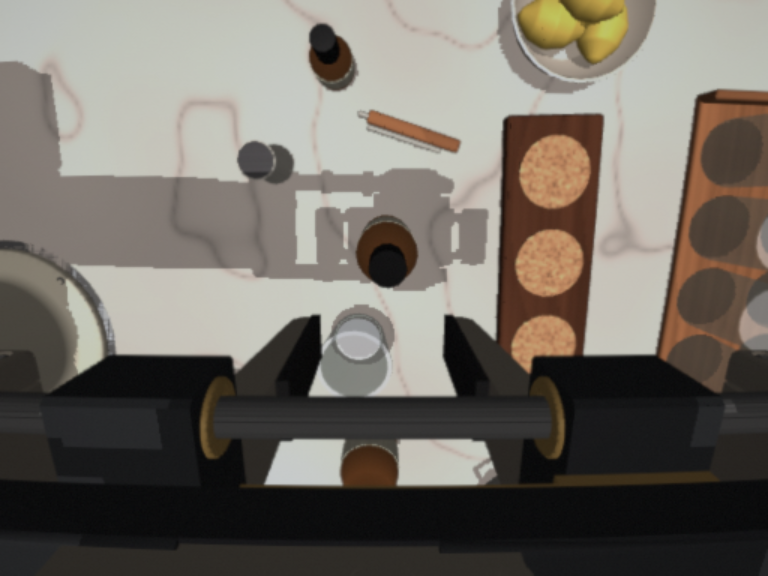

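The wrist view shows slim's cap top at about (388,268), pad_1 at (555,172) and mini's cap at (322,38) in 1.5x pixels. All of them agree with the predictions to about 1 px. Now I'll get the exact offsets.

```bash
python3 - <<'E'
from cell import ctrl,vision
from h import *
im=np.load("w1.npy");c=vision.get_calibration("wrist")
for th in (30,40):
  b,st,m=blob(im.max(2)<th,np.array((258.7,177.)));ys,xs=np.nonzero(m);print(th,b.round(1),st)
  # top disc at the lower end, radius 14 mm at z=166
  r=14*267.6/278; v=ys.max()+.5-r; u=xs[(ys>v-3)].mean(); print((u,v),plane(c,(u,v),166).round(1))
h=cv2.cvtColor(im,cv2.COLOR_RGB2HSV);ck=(h[...,0]<20)&(h[...,1]>60)&(h[...,2]>130)
for uv in ((370,115),(366,175)):
  b,st,_=blob(ck,np.array(uv));print("pad",b.round(1),st[2:],plane(c,b,23).round(1))
E
```

```text
30 [257.9 176.5] [246 163  25  28 558]
(np.float64(257.98493975903614), np.float64(177.02374100719425)) [442.2 117.5 166. ]
40 [257.9 176.5] [246 162  26  29 575]
(np.float64(258.0733137829912), np.float64(177.02374100719425)) [442.3 117.5 166. ]
pad [369.6 114. ] [  48   49 1821] [615.3 188.   23. ]
pad [365.8 174.8] [  45   45 1583] [617.9  93.   23. ]
```

Request:
play_rows(
  force=35,
  rows=[
    [0.6, [0.0333, 0.011, 0.01], [0, 0, 0]],
    [0.6, [0, 0, 0.06], [0, 0, 0]],
    [0.6, [0, 0, 0.08], [0, 0, 0]],
    [0.6, [0, 0, 0.09], [0, 0, 0]],
    [0.6, [0, 0, 0.09], [0, 0, 0]],
    [0.6, [0, 0, 0.08], [0, 0, 0]],
    [0.6, [0, 0, 0.05], [0, 0, 0]],
    [0.6, [0, 0, 0.023], [0, 0, 0]],
    [0.6, [0, 0, 0], [0, 0, 0]],
    [0, [0, 0, 0], [0, 0, 0]],
    [0, [0, 0, 0], [0, 0, 0]],
    [0, [0, 0, 0], [0, 0, 0]],
  ],
)

```text
time: 3.82
position: [444.1, 116.2, 131.2]
tcp_rot: [2.221, 2.219, 0.003]
wrist_force: [0.2, 1.2, 0.2]
opening: 37.4
grip_force: 0.0
```

Request:
play_rows(
  rows=[
    [0, [0, 0, 0], [0, 0, 0]],
    [0, [0, 0, 0], [0, 0, 0]],
    [0, [0, 0, 0], [0, 0, 0]],
    [0, [0, 0, 0], [0, 0, 0]],
    [0, [0, 0, 0], [0, 0, 0]],
  ],
)

```text
time: 4.23
position: [443.4, 116.3, 130.7]
tcp_rot: [2.222, 2.22, 0.001]
wrist_force: [-1.2, -0.2, 6.1]
opening: 27.0
grip_force: 35.0
```

Request:
play_rows(
  rows=[
    [0, [0, 0, -0.03], [0, 0, 0]],
    [0, [0, 0, -0.06], [0, 0, 0]],
    [0, [0, 0, -0.07], [0, 0, 0]],
    [0, [-0.02, 0.017, -0.05], [0, 0, 0]],
    [0, [-0.05, 0.042, -0.02], [0, 0, 0]],
    [0, [-0.08, 0.067, 0], [0, 0, 0]],
    [0, [-0.09, 0.076, 0], [0, 0, 0]],
    [0, [-0.09, 0.076, 0], [0, 0, 0]],
    [0, [-0.09, 0.076, 0], [0, 0, 0]],
    [0, [-0.09, 0.076, 0], [0, 0, 0]],
    [0, [-0.08, 0.067, 0], [0, 0, 0]],
    [0, [-0.06, 0.052, 0], [0, 0, 0]],
  ],
)

```text
time: 5.23
position: [608.0, -81.0, 197.4]
tcp_rot: [-2.223, -2.218, 0.002]
wrist_force: [0.6, 0.3, -4.6]
opening: 27.3
grip_force: 35.0
```

Request:
play_rows(
  rows=[
    [0, [-0.04, 0.032, 0], [0, 0, 0]],
    [0, [-0.02, 0.018, 0], [0, 0, 0]],
    [0, [-0.003, 0.003, 0], [0, 0, 0]],
    [0, [0, 0, 0], [0, 0, 0]],
    [0, [0, 0, 0], [0, 0, 0]],
    [0, [0, 0, 0], [0, 0, 0]],
  ],
)

```text
time: 5.73
position: [622.8, -96.6, 198.6]
tcp_rot: [-2.221, -2.221, 0.0]
wrist_force: [0.7, -0.3, -5.0]
opening: 27.4
grip_force: 35.0
```

```bash
python3 - <<'E'
from cell import ctrl,vision
from h import *
s=ctrl.sense();print(s["position"].round(1),s["tcp_rot"].round(3),s["wrist_force"],s["opening"],s["torque"])
im=vision.snapshot("scene");cv2.imwrite("pics/s2.png",cv2.resize(im[60:300,150:470,::-1],None,fx=2,fy=2))
E
```

```text
[622.8 -96.6 198.6] [-2.221 -2.221  0.   ] [ 0.68498853 -0.29503969 -4.97933536] 27.424906010070185 [ 0.0230357  -0.07542917  0.03357292]
```

View pics/s2.png

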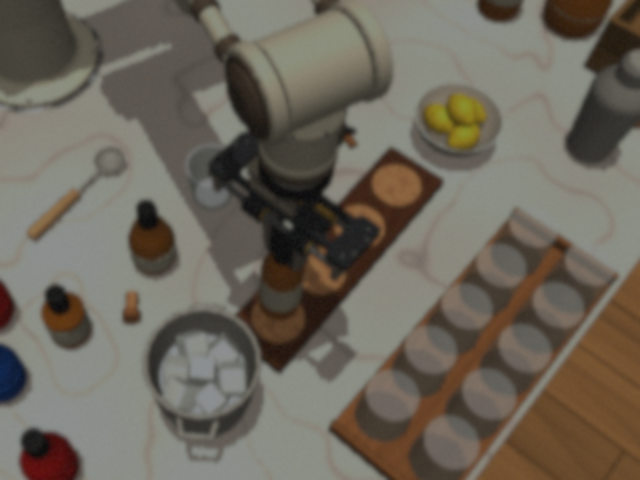

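The scene view shows slim held upright above pad_4, clear of the bucket. Lowering it.

Request:
play_rows(
  rows=[
    [0, [-0.003, 0.003, 0.02], [0, 0, 0]],
    [0, [0, 0, 0.035], [0, 0, 0]],
    [0, [0, 0, 0.035], [0, 0, 0]],
    [0, [0, 0, 0.025], [0, 0, 0]],
    [0, [0, 0, 0.015], [0, 0, 0]],
    [0, [0, 0, 0.008], [0, 0, 0]],
    [0, [0, 0, 0.004], [0, 0, 0]],
    [0, [0, 0, 0.002], [0, 0, 0]],
    [0, [0, 0, 0], [0, 0, 0]],
    [0, [0, 0, 0], [0, 0, 0]],
  ],
)

```text
time: 6.62
position: [624.6, -98.8, 156.1]
tcp_rot: [2.222, 2.22, 0.001]
wrist_force: [0.1, 0.2, -5.1]
opening: 27.6
grip_force: 35.0
```

Request:
play_rows(
  rows=[
    [0, [0, 0, 0.003], [0, 0, 0]],
    [0, [0, 0, 0.003], [0, 0, 0]],
    [0, [0, 0, 0], [0, 0, 0]],
    [0, [0, 0, 0], [0, 0, 0]],
    [0, [0, 0, 0], [0, 0, 0]],
  ],
)

```text
time: 7.03
position: [624.4, -98.7, 153.8]
tcp_rot: [2.222, 2.22, 0.0]
wrist_force: [-0.0, -0.7, -4.9]
opening: 27.4
grip_force: 35.0
```

Request:
play_rows(
  rows=[
    [0, [0.003, -0.002, 0.002], [0, 0, 0]],
    [0, [0, 0, 0.002], [0, 0, 0]],
    [0, [0, 0, 0], [0, 0, 0]],
    [0, [0, 0, 0], [0, 0, 0]],
  ],
)

```text
time: 7.37
position: [624.3, -98.2, 153.7]
tcp_rot: [2.221, 2.219, 0.001]
wrist_force: [-0.7, -0.9, 2.4]
opening: 27.7
grip_force: 35.0
```

Request:
play_rows(
  rows=[
    [0.5, [0, 0, 0], [0, 0, 0]],
    [0.5, [0, 0, 0], [0, 0, 0]],
    [0.5, [0, 0, 0], [0, 0, 0]],
    [0.5, [0, 0, 0], [0, 0, 0]],
    [0.5, [0, 0, 0], [0, 0, 0]],
    [0.5, [0, 0, -0.04], [0, 0, 0]],
    [0.5, [0, 0, -0.07], [0, 0, 0]],
    [0.5, [0, 0, -0.08], [0, 0, 0]],
    [0.6, [0, 0, -0.09], [0, 0, 0]],
    [0.6, [0, 0, -0.08], [0, 0, 0]],
    [0.6, [0, 0, -0.03], [0, 0, 0]],
    [0.6, [0, 0, 0], [0, 0, 0]],
  ],
)

```text
time: 8.37
position: [625.2, -98.2, 273.4]
tcp_rot: [2.218, 2.216, 0.004]
wrist_force: [-0.3, -0.4, -0.2]
opening: 55.1
grip_force: 0.0
```

Request:
play_rows(
  rows=[
    [0.6, [-0.007, -0.035, 0], [0, 0, 0]],
    [0.6, [-0.02, -0.1, 0], [0, 0, 0]],
    [0.6, [-0.025, -0.125, 0], [0, 0, 0]],
    [0.6, [-0.025, -0.125, 0], [0, 0, 0]],
    [0.6, [-0.025, -0.125, 0], [0, 0, 0]],
    [0.6, [-0.02, -0.1, 0], [0, 0, 0]],
    [0.6, [-0.011, -0.06, 0], [0, 0, 0]],
    [0.6, [0, 0, 0], [0, 0, 0]],
    [0.6, [0, 0, 0], [0, 0, 0]],
  ],
)

```text
time: 9.12
position: [422.2, -137.3, 268.4]
tcp_rot: [-2.223, -2.218, -0.0]
wrist_force: [0.9, -0.7, -0.5]
opening: 55.5
grip_force: 0.0
```

```bash
cat > cap.py <<'E'
import sys
from cell import ctrl,vision
from h import *
def proj(c,p):
    q=R.from_rotvec(c["orientation"]).inv();return cv2.projectPoints(np.array([p],float),q.as_rotvec(),-q.apply(c["xyz"]),c["mtx"],c["D"])[0].ravel()
def cap(x,y,z,rad,save=None):
    "cap top (below the wrist camera's axis) near x,y,z -> measured"
    s=ctrl.sense();c=vision.get_calibration("wrist");im=vision.snapshot("wrist")
    b,st,m=blob(im.max(2)<36,proj(c,(x,y,z)));ys,xs=np.nonzero(m)
    dep=c["xyz"][2]-z; r=rad*c["mtx"][0,0]/dep; v=ys.max()+.5-r; u=xs[abs(ys-v)<3].mean()
    print("tcp",s["position"].round(1),"pred",proj(c,(x,y,z)).round(1),"meas",u.round(1),v.round(1),st,"xyz",plane(c,(u,v),z).round(1))
    if save: cv2.imwrite(save,cv2.resize(im[:,:,::-1],None,fx=1.2,fy=1.2))
E
python3 - <<'E'
from cap import *
cap(424.5,-138,142,14)
T=vision.snapshot("top");c=vision.get_calibration("top")
b,st,m=blob(T.max(2)<40,proj(c,(624,-97.5,165)));print(b,st[2:],proj(c,(624,-97.5,166)),plane(c,b,182).round(1))
np.save("t1.npy",T)
E
```

```text
tcp [ 422.2 -137.3  268.4] pred [257.2 184.8] meas 255.9 182.9 [245 169  23  27 503] xyz [ 423.1 -135.8  142. ]
[275.66145833 137.765625  ] [ 18  15 192] [275.77720137 137.69813143] [621.  -96.6 182. ]
```

Request:
play_rows(
  rows=[
    [0.6, [0.0017, 0.005, 0.03], [0, 0, 0]],
    [0.6, [0, 0, 0.07], [0, 0, 0]],
    [0.6, [0, 0, 0.1], [0, 0, 0]],
    [0.6, [0, 0, 0.1], [0, 0, 0]],
    [0.6, [0, 0, 0.1], [0, 0, 0]],
    [0.6, [0, 0, 0.08], [0, 0, 0]],
    [0.6, [0, 0, 0.045], [0, 0, 0]],
    [0.6, [0, 0, 0.02], [0, 0, 0]],
    [0.6, [0, 0, 0], [0, 0, 0]],
    [0.6, [0, 0, 0], [0, 0, 0]],
    [0, [0, 0, 0], [0, 0, 0]],
    [0, [0, 0, 0], [0, 0, 0]],
  ],
)

```text
time: 10.22
position: [425.2, -137.5, 107.2]
tcp_rot: [2.22, 2.219, 0.001]
wrist_force: [-0.1, -1.2, -0.9]
opening: 43.7
grip_force: 0.0
```

Request:
play_rows(
  rows=[
    [0, [0, 0, 0], [0, 0, 0]],
    [0, [0, 0, 0], [0, 0, 0]],
    [0, [0, 0, 0], [0, 0, 0]],
    [0, [0, 0, 0], [0, 0, 0]],
    [0, [0, 0, 0], [0, 0, 0]],
    [0, [0, 0, 0], [0, 0, 0]],
  ],
)

```text
time: 10.72
position: [424.4, -137.3, 106.6]
tcp_rot: [2.222, 2.22, -0.0]
wrist_force: [-2.3, 0.2, 5.5]
opening: 27.2
grip_force: 35.0
```

Request:
play_rows(
  rows=[
    [0, [0, 0, -0.03], [0, 0, 0]],
    [0, [0, 0, -0.06], [0, 0, 0]],
    [0, [0, 0, -0.07], [0, 0, 0]],
    [0, [0.01, 0.015, -0.05], [0, 0, 0]],
    [0, [0.027, 0.04, -0.01], [0, 0, 0]],
    [0, [0.048, 0.07, 0], [0, 0, 0]],
    [0, [0.062, 0.09, 0], [0, 0, 0]],
    [0, [0.068, 0.1, 0], [0, 0, 0]],
    [0, [0.068, 0.1, 0], [0, 0, 0]],
    [0, [0.062, 0.09, 0], [0, 0, 0]],
    [0, [0.048, 0.07, 0], [0, 0, 0]],
    [0, [0.034, 0.05, 0], [0, 0, 0]],
  ],
)

```text
time: 11.72
position: [612.6, -6.9, 170.7]
tcp_rot: [-2.219, -2.221, 0.0]
wrist_force: [-0.0, 0.6, -4.8]
opening: 27.6
grip_force: 35.0
```

Request:
play_rows(
  rows=[
    [0, [0.017, 0.025, 0], [0, 0, 0]],
    [0, [0.004, 0.005, 0], [0, 0, 0]],
    [0, [0, 0, 0], [0, 0, 0]],
    [0, [0, 0, 0], [0, 0, 0]],
    [0, [0, 0, 0], [0, 0, 0]],
    [0, [0, 0, 0], [0, 0, 0]],
  ],
)

```text
time: 12.22
position: [620.1, -3.4, 172.1]
tcp_rot: [-2.223, -2.219, 0.0]
wrist_force: [-0.1, 0.3, -4.2]
opening: 27.7
grip_force: 35.0
```

Request:
play_rows(
  rows=[
    [0, [0.002, 0.003, 0.02], [0, 0, 0]],
    [0, [0, 0, 0.035], [0, 0, 0]],
    [0, [0, 0, 0.035], [0, 0, 0]],
    [0, [0, 0, 0.024], [0, 0, 0]],
    [0, [0, 0, 0.012], [0, 0, 0]],
    [0, [0, 0, 0.007], [0, 0, 0]],
    [0, [0, 0, 0.004], [0, 0, 0]],
    [0, [0, 0, 0.003], [0, 0, 0]],
    [0, [0, 0, 0], [0, 0, 0]],
    [0, [0, 0, 0], [0, 0, 0]],
    [0, [0, 0, 0], [0, 0, 0]],
  ],
)

```text
time: 13.13
position: [622.0, -2.2, 130.5]
tcp_rot: [2.222, 2.22, 0.001]
wrist_force: [-0.1, -0.8, -4.3]
opening: 27.4
grip_force: 35.0
```

Request:
play_rows(
  rows=[
    [0, [0, 0, 0.002], [0, 0, 0]],
    [0, [0, 0, 0.002], [0, 0, 0]],
    [0, [0, 0, 0], [0, 0, 0]],
    [0, [0, 0, 0], [0, 0, 0]],
    [0, [0, 0, 0], [0, 0, 0]],
  ],
)

```text
time: 13.55
position: [622.1, -2.2, 129.7]
tcp_rot: [2.222, 2.22, 0.001]
wrist_force: [-2.2, -0.1, 3.2]
opening: 27.3
grip_force: 35.0
```

Contact made. Release and rise.

Request:
play_rows(
  rows=[
    [0.5, [0, 0, 0], [0, 0, 0]],
    [0.5, [0, 0, 0], [0, 0, 0]],
    [0.5, [0, 0, 0], [0, 0, 0]],
    [0.5, [0, 0, 0], [0, 0, 0]],
    [0.5, [0, 0, 0], [0, 0, 0]],
    [0.5, [0, 0, -0.04], [0, 0, 0]],
    [0.5, [0, 0, -0.07], [0, 0, 0]],
    [0.5, [0, 0, -0.1], [0, 0, 0]],
    [0.6, [0, 0, -0.12], [0, 0, 0]],
    [0.6, [0, 0, -0.1], [0, 0, 0]],
    [0.6, [0, 0, -0.05], [0, 0, 0]],
    [0.6, [0, 0, 0], [0, 0, 0]],
  ],
)

```text
time: 14.55
position: [624.1, -2.6, 279.3]
tcp_rot: [2.216, 2.215, 0.009]
wrist_force: [0.3, 0.4, 0.2]
opening: 54.9
grip_force: 0.0
```

Request:
play_rows(
  rows=[
    [0.6, [-0.03, -0.021, 0], [0, 0, 0]],
    [0.6, [-0.08, -0.057, 0], [0, 0, 0]],
    [0.6, [-0.11, -0.078, 0], [0, 0, 0]],
    [0.6, [-0.11, -0.078, 0], [0, 0, 0]],
    [0.6, [-0.11, -0.078, 0], [0, 0, 0]],
    [0.6, [-0.11, -0.078, 0], [0, 0, 0]],
    [0.6, [-0.11, -0.078, 0], [0, 0, 0]],
    [0.6, [-0.11, -0.078, 0], [0, 0, 0]],
    [0.6, [-0.11, -0.077, 0], [0, 0, 0]],
    [0.6, [-0.07, -0.049, 0], [0, 0, 0]],
    [0.6, [-0.031, -0.021, 0.05], [0, 0, 0]],
    [0.6, [0, 0, 0.05], [0, 0, 0]],
  ],
)

```text
time: 15.55
position: [410.8, -298.4, 240.9]
tcp_rot: [-2.226, -2.215, 0.002]
wrist_force: [0.1, 0.3, 0.0]
opening: 55.2
grip_force: 0.0
```

Request:
play_rows(
  rows=[
    [0.6, [0, 0, 0], [0, 0, 0]],
    [0.6, [0, 0, 0], [0, 0, 0]],
    [0.6, [0, 0, 0], [0, 0, 0]],
  ],
)

```text
time: 15.8
position: [413.2, -295.8, 242.4]
tcp_rot: [-2.221, -2.22, -0.0]
wrist_force: [0.6, 0.0, 0.7]
opening: 55.0
grip_force: 0.0
```

```bash
python3 - <<'E'
from cap import *
cap(416,-297,118,14,"pics/w3.png")
E
```

```text
tcp [ 413.2 -295.8  242.4] pred [257.6 185.6] meas 256.8 183.8 [246 170  23  27 494] xyz [ 415.1 -294.9  118. ]
```

View pics/w3.png

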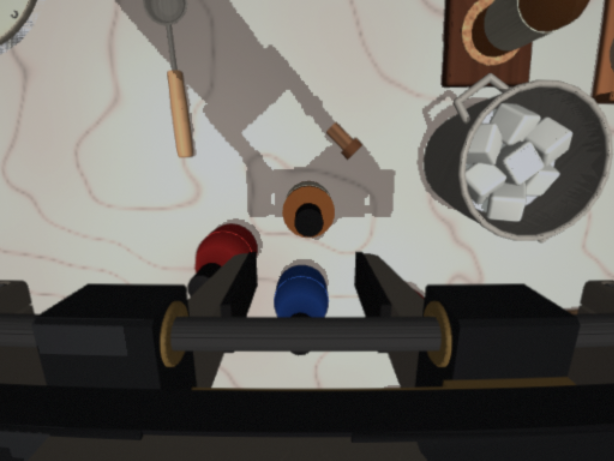

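The wrist view shows stout's cap at (308,220), with red at (225,250) and blue at (300,295) alongside. I'll use a narrower opening to keep clear of both.

Request:
play_rows(
  rows=[
    [0.48, [0, 0.008, 0.03], [0, 0, 0]],
    [0.48, [0, 0, 0.07], [0, 0, 0]],
    [0.48, [0, 0, 0.1], [0, 0, 0]],
    [0.48, [0, 0, 0.1], [0, 0, 0]],
    [0.48, [0, 0, 0.1], [0, 0, 0]],
    [0.48, [0, 0, 0.075], [0, 0, 0]],
    [0.48, [0, 0, 0.043], [0, 0, 0]],
    [0.48, [0, 0, 0.02], [0, 0, 0]],
    [0.48, [0, 0, 0], [0, 0, 0]],
    [0.48, [0, 0, 0], [0, 0, 0]],
    [0, [0, 0, 0], [0, 0, 0]],
    [0, [0, 0, 0], [0, 0, 0]],
  ],
)

```text
time: 16.85
position: [416.8, -297.1, 82.8]
tcp_rot: [2.22, 2.219, -0.0]
wrist_force: [-0.5, 0.5, -0.2]
opening: 33.0
grip_force: 0.0
```

Request:
play_rows(
  rows=[
    [0, [0, 0, 0], [0, 0, 0]],
    [0, [0, 0, 0], [0, 0, 0]],
    [0, [0, 0, 0], [0, 0, 0]],
    [0, [0, 0, 0], [0, 0, 0]],
    [0, [0, 0, 0], [0, 0, 0]],
  ],
)

```text
time: 17.27
position: [416.4, -297.0, 82.6]
tcp_rot: [2.221, 2.219, -0.001]
wrist_force: [-1.0, 0.3, 6.1]
opening: 27.4
grip_force: 35.0
```

Request:
play_rows(
  rows=[
    [0, [0, 0, -0.03], [0, 0, 0]],
    [0, [0, 0, -0.07], [0, 0, 0]],
    [0, [0, 0, -0.11], [0, 0, 0]],
    [0, [0, 0, -0.12], [0, 0, 0]],
    [0, [0, 0, -0.12], [0, 0, 0]],
    [0, [0, 0, -0.1], [0, 0, 0]],
    [0, [0.02, 0.01, -0.06], [0, 0, 0]],
    [0, [0.05, 0.026, -0.02], [0, 0, 0]],
    [0, [0.08, 0.042, 0], [0, 0, 0]],
    [0, [0.1, 0.052, 0], [0, 0, 0]],
    [0, [0.11, 0.057, 0], [0, 0, 0]],
    [0, [0.11, 0.057, 0], [0, 0, 0]],
  ],
)

```text
time: 18.27
position: [489.1, -153.6, 269.9]
tcp_rot: [-2.222, -2.218, 0.0]
wrist_force: [0.5, -0.4, -3.5]
opening: 27.5
grip_force: 35.0
```

Request:
play_rows(
  rows=[
    [0, [0.11, 0.057, 0], [0, 0, 0]],
    [0, [0.11, 0.057, 0], [0, 0, 0]],
    [0, [0.11, 0.057, 0], [0, 0, 0]],
    [0, [0.11, 0.057, 0], [0, 0, 0]],
    [0, [0.11, 0.057, 0], [0, 0, 0]],
    [0, [0.1, 0.052, 0], [0, 0, 0]],
    [0, [0.08, 0.042, 0], [0, 0, 0]],
    [0, [0.05, 0.026, 0], [0, 0, 0]],
    [0, [0.03, 0.016, 0], [0, 0, 0]],
    [0, [0.016, 0.007, 0], [0, 0, 0]],
    [0, [0, 0, 0], [0, 0, 0]],
    [0, [0, 0, 0], [0, 0, 0]],
  ],
)

```text
time: 19.27
position: [617.4, 91.5, 270.2]
tcp_rot: [-2.223, -2.22, 0.002]
wrist_force: [-0.6, -1.0, -3.6]
opening: 27.4
grip_force: 35.0
```

Request:
play_rows(
  rows=[
    [0, [0, 0, 0], [0, 0, 0]],
    [0, [0, 0, 0], [0, 0, 0]],
    [0, [0, 0, 0], [0, 0, 0]],
  ],
)

```text
time: 19.52
position: [617.7, 91.5, 270.6]
tcp_rot: [2.224, 2.219, -0.0]
wrist_force: [0.2, 0.6, -4.0]
opening: 27.2
grip_force: 35.0
```

Request:
play_rows(
  rows=[
    [0, [0, 0, 0.03], [0, 0, 0]],
    [0, [0, 0, 0.07], [0, 0, 0]],
    [0, [0, 0, 0.1], [0, 0, 0]],
    [0, [0, 0, 0.1], [0, 0, 0]],
    [0, [0, 0, 0.09], [0, 0, 0]],
    [0, [0, 0, 0.065], [0, 0, 0]],
    [0, [0, 0, 0.04], [0, 0, 0]],
    [0, [0, 0, 0.025], [0, 0, 0]],
    [0, [0, 0, 0.012], [0, 0, 0]],
    [0, [0, 0, 0.006], [0, 0, 0]],
    [0, [0, 0, 0.003], [0, 0, 0]],
    [0, [0, 0, 0], [0, 0, 0]],
  ],
)

```text
time: 20.52
position: [618.8, 92.3, 109.4]
tcp_rot: [2.221, 2.219, 0.002]
wrist_force: [-0.3, -0.1, -4.5]
opening: 27.2
grip_force: 35.0
```

Request:
play_rows(
  rows=[
    [0, [0, 0, 0], [0, 0, 0]],
    [0, [0, 0, 0], [0, 0, 0]],
    [0, [0, 0, 0], [0, 0, 0]],
  ],
)

```text
time: 20.77
position: [618.2, 92.3, 108.7]
tcp_rot: [2.222, 2.22, 0.001]
wrist_force: [0.1, -0.9, -4.1]
opening: 27.0
grip_force: 35.0
```

Request:
play_rows(
  rows=[
    [0, [-0.001, 0, 0.004], [0, 0, 0]],
    [0, [0, 0, 0.004], [0, 0, 0]],
    [0, [0, 0, 0.002], [0, 0, 0]],
    [0, [0, 0, 0.002], [0, 0, 0]],
    [0, [0, 0, 0], [0, 0, 0]],
    [0, [0, 0, 0], [0, 0, 0]],
    [0, [0, 0, 0], [0, 0, 0]],
  ],
)

```text
time: 21.35
position: [618.1, 92.1, 105.6]
tcp_rot: [2.222, 2.22, 0.001]
wrist_force: [-3.4, -1.3, 5.9]
opening: 27.3
grip_force: 35.0
```

Contact made. Release, rise, and go to mini.

Request:
play_rows(
  rows=[
    [0.48, [0, 0, 0], [0, 0, 0]],
    [0.48, [0, 0, 0], [0, 0, 0]],
    [0.48, [0, 0, 0], [0, 0, 0]],
    [0.48, [0, 0, 0], [0, 0, 0]],
    [0.48, [0, 0, 0], [0, 0, 0]],
    [0.48, [0, 0, -0.04], [0, 0, 0]],
    [0.48, [0, 0, -0.07], [0, 0, 0]],
    [0.48, [0, 0, -0.1], [0, 0, 0]],
    [0.48, [0, 0, -0.1], [0, 0, 0]],
    [0.48, [0, 0, -0.06], [0, 0, 0]],
    [0.48, [0, 0, -0.02], [0, 0, 0]],
    [0.48, [0, 0, 0], [0, 0, 0]],
  ],
)

```text
time: 22.35
position: [619.1, 92.0, 224.3]
tcp_rot: [2.22, 2.218, 0.005]
wrist_force: [0.6, -0.1, -0.6]
opening: 44.4
grip_force: 0.0
```

Request:
play_rows(
  rows=[
    [0.48, [0.02, -0.023, 0], [0, 0, 0]],
    [0.48, [0.06, -0.069, 0], [0, 0, 0]],
    [0.48, [0.09, -0.1035, 0], [0, 0, 0]],
    [0.48, [0.09, -0.1035, 0], [0, 0, 0]],
    [0.48, [0.09, -0.1035, 0], [0, 0, 0]],
    [0.48, [0.09, -0.1035, 0], [0, 0, 0]],
    [0.48, [0.09, -0.1035, 0], [0, 0, 0]],
    [0.48, [0.07, -0.0805, 0], [0, 0, 0]],
    [0.48, [0.05, -0.06, 0], [0, 0, 0]],
    [0.48, [0, 0, 0], [0, 0, 0]],
    [0.48, [0, 0, 0], [0, 0, 0]],
    [0.48, [0, 0, 0], [0, 0, 0]],
  ],
)

```text
time: 23.35
position: [392.5, 286.7, 220.2]
tcp_rot: [-2.222, -2.22, 0.003]
wrist_force: [-0.8, 0.1, 0.0]
opening: 44.2
grip_force: 0.0
```

```bash
python3 - <<'E'
from cap import *
cap(391.5,288,94,11)
E
```

```text
tcp [392.5 286.7 220.2] pred [254.4 182.9] meas 253.6 179.6 [245 168  19  22 323] xyz [390.6 291.8  94. ]
```

Request:
play_rows(
  force=25,
  rows=[
    [0.48, [0.011, -0.005, 0.03], [0, 0, 0]],
    [0.48, [0, 0, 0.07], [0, 0, 0]],
    [0.48, [0, 0, 0.1], [0, 0, 0]],
    [0.48, [0, 0, 0.1], [0, 0, 0]],
    [0.48, [0, 0, 0.1], [0, 0, 0]],
    [0.48, [0, 0, 0.072], [0, 0, 0]],
    [0.48, [0, 0, 0.042], [0, 0, 0]],
    [0.48, [0, 0, 0.02], [0, 0, 0]],
    [0.48, [0, 0, 0], [0, 0, 0]],
    [0.48, [0, 0, 0], [0, 0, 0]],
    [0, [0, 0, 0], [0, 0, 0]],
    [0, [0, 0, 0], [0, 0, 0]],
  ],
)

```text
time: 24.4
position: [392.6, 290.9, 62.5]
tcp_rot: [2.222, 2.22, 0.004]
wrist_force: [-0.1, 0.6, 0.3]
opening: 32.9
grip_force: 0.0
```

Request:
play_rows(
  rows=[
    [0, [0, 0, 0], [0, 0, 0]],
    [0, [0, 0, 0], [0, 0, 0]],
    [0, [0, 0, 0], [0, 0, 0]],
    [0, [0, 0, 0], [0, 0, 0]],
    [0, [0, 0, 0], [0, 0, 0]],
    [0, [0, 0, 0], [0, 0, 0]],
  ],
)

```text
time: 24.9
position: [392.1, 290.8, 62.0]
tcp_rot: [2.222, 2.22, 0.002]
wrist_force: [0.1, -0.7, 5.2]
opening: 21.7
grip_force: 25.0
```

Request:
play_rows(
  rows=[
    [0, [0, 0, -0.03], [0, 0, 0]],
    [0, [0, 0, -0.07], [0, 0, 0]],
    [0, [0, 0, -0.08], [0, 0, 0]],
    [0, [0, 0, -0.05], [0, 0, 0]],
    [0, [-0.014, 0.03, -0.02], [0, 0, 0]],
    [0, [-0.032, 0.07, 0], [0, 0, 0]],
    [0, [-0.046, 0.1, 0], [0, 0, 0]],
    [0, [-0.051, 0.11, 0], [0, 0, 0]],
    [0, [-0.051, 0.11, 0], [0, 0, 0]],
    [0, [-0.051, 0.11, 0], [0, 0, 0]],
    [0, [-0.046, 0.1, 0], [0, 0, 0]],
    [0, [-0.03, 0.065, 0], [0, 0, 0]],
  ],
)

```text
time: 25.9
position: [602.4, 191.4, 135.0]
tcp_rot: [2.224, 2.218, -0.001]
wrist_force: [-0.1, -0.2, -1.0]
opening: 21.5
grip_force: 25.0
```

Request:
play_rows(
  rows=[
    [0, [-0.016, 0.035, 0], [0, 0, 0]],
    [0, [-0.006, 0.014, 0], [0, 0, 0]],
    [0, [0, 0, 0], [0, 0, 0]],
    [0, [0, 0, 0], [0, 0, 0]],
    [0, [0, 0, 0], [0, 0, 0]],
    [0, [0, 0, 0], [0, 0, 0]],
  ],
)

```text
time: 26.4
position: [613.8, 188.0, 136.2]
tcp_rot: [-2.221, -2.221, 0.001]
wrist_force: [-0.3, 0.2, -0.3]
opening: 21.3
grip_force: 25.0
```

Request:
play_rows(
  rows=[
    [0, [0, 0.003, 0.02], [0, 0, 0]],
    [0, [0, 0, 0.04], [0, 0, 0]],
    [0, [0, 0, 0.04], [0, 0, 0]],
    [0, [0, 0, 0.03], [0, 0, 0]],
    [0, [0, 0, 0.015], [0, 0, 0]],
    [0, [0, 0, 0.01], [0, 0, 0]],
    [0, [0, 0, 0.005], [0, 0, 0]],
    [0, [0, 0, 0.003], [0, 0, 0]],
    [0, [0, 0, 0], [0, 0, 0]],
    [0, [0, 0, 0], [0, 0, 0]],
    [0, [0, 0, 0], [0, 0, 0]],
  ],
)

```text
time: 27.32
position: [615.9, 187.5, 88.0]
tcp_rot: [2.222, 2.22, 0.001]
wrist_force: [-0.8, 0.2, -0.7]
opening: 21.6
grip_force: 25.0
```

Request:
play_rows(
  rows=[
    [0, [0, 0, 0.002], [0, 0, 0]],
    [0, [0, 0, 0.002], [0, 0, 0]],
    [0, [0, 0, 0.002], [0, 0, 0]],
    [0, [0, 0, 0], [0, 0, 0]],
    [0, [0, 0, 0], [0, 0, 0]],
    [0, [0, 0, 0], [0, 0, 0]],
  ],
)

```text
time: 27.82
position: [615.5, 187.4, 85.6]
tcp_rot: [2.222, 2.221, -0.0]
wrist_force: [0.4, 0.3, -1.6]
opening: 21.6
grip_force: 25.0
```

Request:
play_rows(
  rows=[
    [0, [0, 0, 0.002], [0, 0, 0]],
    [0, [0, 0, 0.002], [0, 0, 0]],
    [0, [0, 0, 0], [0, 0, 0]],
    [0, [0, 0, 0], [0, 0, 0]],
  ],
)

```text
time: 28.15
position: [615.8, 187.5, 85.1]
tcp_rot: [2.222, 2.22, 0.001]
wrist_force: [-2.8, 0.4, 4.4]
opening: 21.5
grip_force: 25.0
```

Contact made. Release, rise and back away towards the robot's left for a clear view.

Request:
play_rows(
  rows=[
    [0.45, [0, 0, 0], [0, 0, 0]],
    [0.45, [0, 0, 0], [0, 0, 0]],
    [0.45, [0, 0, 0], [0, 0, 0]],
    [0.45, [0, 0, 0], [0, 0, 0]],
    [0.45, [0, 0, 0], [0, 0, 0]],
    [0.45, [0, 0, -0.04], [0, 0, 0]],
    [0.45, [0, 0, -0.08], [0, 0, 0]],
    [0.45, [0, 0, -0.12], [0, 0, 0]],
    [0.45, [0, 0, -0.13], [0, 0, 0]],
    [0.45, [0, 0, -0.13], [0, 0, 0]],
    [0.45, [0, 0, -0.1], [0, 0, 0]],
    [0.45, [0, 0, -0.05], [0, 0, 0]],
  ],
)

```text
time: 29.15
position: [617.3, 187.7, 286.5]
tcp_rot: [2.218, 2.217, 0.011]
wrist_force: [0.5, 0.0, 1.6]
opening: 41.6
grip_force: 0.0
```

Request:
play_rows(
  rows=[
    [0.45, [0.02, -0.04, 0], [0, 0, 0]],
    [0.45, [0.04, -0.08, 0], [0, 0, 0]],
    [0.45, [0.05, -0.1, 0], [0, 0, 0]],
    [0.45, [0.05, -0.1, 0], [0, 0, 0]],
    [0.45, [0.05, -0.1, 0], [0, 0, 0]],
    [0.45, [0.05, -0.1, 0], [0, 0, 0]],
    [0.45, [0.05, -0.1, 0], [0, 0, 0]],
    [0.45, [0.04, -0.08, 0], [0, 0, 0]],
    [0.45, [0.02, -0.04, 0], [0, 0, 0]],
    [0.45, [0, 0, 0], [0, 0, 0]],
    [0.45, [0, 0, 0], [0, 0, 0]],
  ],
)

```text
time: 30.07
position: [394.1, 298.6, 280.1]
tcp_rot: [2.221, 2.221, 0.002]
wrist_force: [0.0, -0.4, 0.2]
opening: 41.4
grip_force: 0.0
```

```bash
python3 - <<'E'
from cap import *
P={"slim":(623.8,-97.5,166),"round":(621,-2.5,142),"stout":(618,92.6,118),"mini":(615.3,187.6,94)}
I={n:vision.snapshot(n) for n in("top","scene")};C={n:vision.get_calibration(n) for n in I}
for n,(x,y,h) in P.items():
    b={k:blob(I[k].max(2)<40,proj(C[k],(x,y,h+13)))[0] for k in I}
    p,e=tri(C["top"],b["top"],C["scene"],b["scene"]);print(n,"tri",p.round(1),round(e,1),"err xy",(p[:2]-(x,y)).round(1), (plane(C["top"],b["top"],h+8)[:2]-(x,y)).round(1))
    
# tumbler/bucket moved?
for k in I:
    d=cv2.absdiff(I[k],np.load(f"{k}0.npy")).max(2);print(k,"bucket diff",)
    for q in ((642,-250,60),(430,-15,20)):
        u,v=proj(C[k],q).astype(int);print((u,v),d[v-20:v+20,u-20:u+20].mean().round(1))
a=cv2.resize(I["top"][100:270,60:400,::-1],None,fx=1.7,fy=1.7);b=cv2.resize(I["scene"][60:270,210:410,::-1],None,fx=1.1,fy=1.1)
o=np.zeros((a.shape[0],a.shape[1]+b.shape[1],3),np.uint8);o[:,:a.shape[1]]=a;o[:b.shape[0],a.shape[1]:]=b
cv2.imwrite("pics/fin.png",o)
E
```

```text
slim tri [623.4 -96.5 159.8] 2.4 err xy [-0.4  1. ] [-2.   2.4]
round tri [621.7  -1.8 140. ] 1.2 err xy [0.7 0.7] [-1.4 -0.3]
stout tri [616.9  92.9 118.3] 0.7 err xy [-1.1  0.3] [-2.1 -0.7]
mini tri [614.3 186.6  91. ] 0.1 err xy [-1. -1.] [-2.6 -3.5]
top bucket diff
(np.int64(336), np.int64(136)) 4.3
(np.int64(242), np.int64(225)) 4.6
scene bucket diff
(np.int64(255), np.int64(257)) 4.3
(np.int64(256), np.int64(159)) 5.8
```

View pics/fin.png

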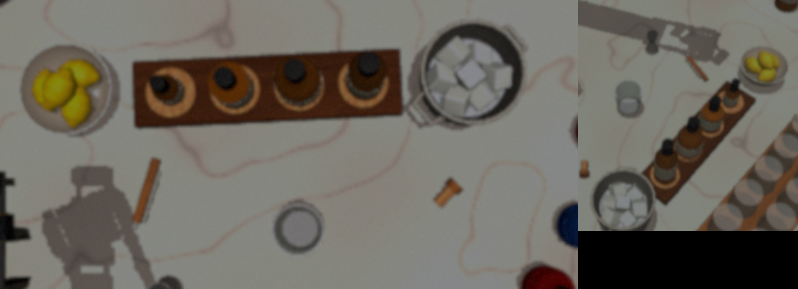

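All four bottles stand upright on their pads: slim at (365,80) next to the bucket, then round (298,80), stout (233,87) and mini (168,90). Each is centred to within about 1.5 mm, and the bucket and tumbler haven't moved. Handing in.

```bash
python3 -c "
from cell import workorder
print(workorder.job_done())"
```

```text
the job is handed in; nothing more can be done
None
```

The job is handed in: all four amber bottles stand upright on the cork pads, slim next to the ice bucket, then round, stout and mini, each within about 1.5 mm of its pad centre by the cameras, with the bucket and tumbler not moved; the hand-in gave no verdict.

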